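# Fit the green brush cap to the rebuilt alternator

## Task

Fit the green brush cap into the white-walled pocket on top of the alternator: tilt it, hook its tab under the yellow lip, then swing the other end down so the cap lies flat and fully home on the pocket floor, and let go. Leave the old black cap where it lies.

Things in the scene. Friction and masses are not known exactly. Their poses are not given: they have to be found in the camera images.
- brush_cap: Loose green plastic cap, flat on the turntable (top 25 mm above counter), 35 to 70 g; its place among its neighbours varies. Origin: centre of the plate's underside, z up. Plate 60 (x) by 48 (y) by 10 mm; a tab 36 wide, 5 thick continues the underside from x -30 to x -54. Grip rib on top over the origin, 34 (x) by 14 (y), z 10 to 41 mm: pinch it across y from above.
- tab_tip (a point): Middle of the lower edge of the green cap's tab end, at (-54, 0, 0) mm in the cap's frame. The cap is 84 mm long, the pocket 92, its opening beyond the lip 76: the tab goes under the lip with the cap tilted tab end down (20 degrees fits) until this tip is near x = -54 mm in the seat frame; then the other end swings down inside the far wall. It rests by weight, no snap.
- seat (a point): Floor point of the fixed pocket, 139 mm above the counter, on top of the silver alternator; the cap's origin and axes belong here. z up, -x to the lip (robot side, within 40 degrees). White walls 10 mm high, 5 thick, inner faces at y -31, 31, x 34 and (under the lip) -58 mm. Yellow lip, full width, from the x -58 wall to x -42, underside 15 and top 19 mm above the floor.
- old_cap: The old black plastic cap, same shape, size and frame as the green one, loose on the turntable. Not to be used; leave it where it lies.
Mind the look-alikes: they are no part of the job. Of the things shaped like the brush_cap, the green one is meant.

How it is judged (in metres and radians):
On the way:
1. with the green cap tilted (more than 5 degrees), its tab tip is under the yellow lip by at least 3 mm (x of tab_tip in the frame of seat between -0.062 and -0.045 m and y of tab_tip in the frame of seat between -0.02 and 0.02 m and z of tab_tip in the frame of seat between -0.004 and 0.012 m and angle between brush_cap's own z axis and vertical between 0.09 and 0.9 rad), for 0.1 s.
At the end, for the whole second after the job is handed in: The green cap lies at rest and released in the pocket: its tab under the yellow lip, its underside within 4 mm of the pocket floor and level within 6 degrees, its origin within 15 mm of the seat point seen from above, its length along the pocket's within 11 degrees (x of tab_tip in the frame of seat below -0.043 m and horizontal distance between brush_cap and seat below 0.015 m and z of brush_cap in the frame of seat between -0.004 and 0.004 m and angle between brush_cap's own z axis and vertical below 0.1 rad and angle between the x axis of brush_cap and the x axis of seat, either way round below 0.2 rad and linear speed of brush_cap below 0.02 m/s and contact force between brush_cap and the fingers below 0.1 N); the robot touches nothing.
It fails at once if the old black cap is moved more than 30 mm (distance of old_cap from where it was at the start of the episode above 0.03 m).
It also fails if it takes over 38 s, if anything falls off the work surface, if the arm or the gripper's body presses on something with over 40 N, if the wrist force passes 120 N, or if a joint passes its speed limit or range.

## Robot

A 6-joint arm with a two-finger parallel gripper is mounted at the origin on the work surface. World frame = base frame: x ahead of the robot, y to its left, z up, the work surface at z = 0. Lengths are in m, angles in degrees, forces in N, time in s.
With the tool pointing down it reaches from about 0.3 to 0.75 m from the base axis. Payload 8.5 kg.
Tool frame: the origin (TCP) lies midway between the tips of the shut fingers; the grasp point (between the pads) lies 19 mm behind it; y points along the fingers, x is the direction in which the jaws open and shut, and the axes are right-handed (so a half turn about y gives the same grasp; the last joint's range is limited). The gripper opens to 85 mm and grips with 20 to 120 N. Pads are 22 mm wide; open, the fingers measure 114 mm over their backs; the gripper's body (76 mm by 85 mm) begins 54 mm behind the grasp point. The pads swing forward as they close: fully open they stand 13 mm farther back than shut.
Start: joints at [51.664, 21.807, 74.336, -0, 83.858, -12.336], TCP at [0.241, 0.494, 0.231] pointing down, gripper open.
Joint ranges: [-178.18, 178.18], [-50.72, 133.34], [12.68, 142.11], [-81.47, 261.47], [9.98, 163.14], [-165.26, 165.26]. Speed limits (degrees/s): [136.94, 136.94, 180, 180, 180, 180].

## Interface

Orientations are given as a 3x3 rotation matrix whose columns are the frame's x, y, z axes.
In Python, from rig import env gives the robot as it stands.
- The arm moves only by the tool carry_out, never from a script. Its argument "plan" is a list of rows, each a list of 3 entries, a list of its own where there are three numbers: the shift along the tool's x, y, z in m, then the turn, a rotation vector about the tool's x, y, z in degrees, then the finger opening in m, from 0 to 0.0854. In form: [[[dx, dy, dz], [ax, ay, az], jaw], ...]. A call has 1 to 8 rows; each row shifts and turns the commanded pose from where the row before left it, along the tool's axes as they then stand; what a row does not reach is not made up. A row lasts 1/8 s, in which the tool goes at most 62.5 mm and 10.7 degrees, less where a joint would pass 70% of its speed; a pose out of reach is approached as far as the arm can. A call is refused whole if a number of a shift passes 0.0625 or a number of a turn 10.7, either way. A call with a gripper value outside its range is refused whole. The fingers move at their own pace and stop on an object; "force" is the grip in N (left out, the last holds). Time passes only in rows, so rows that do not move let the fingers close. It gives the time, the measured TCP pose, the force and the opening at its end, in the units of the state.
- env.observe(): the state, without advancing time (a new reading comes with each control period).
- env.get_image(name): name is "scene" or "top"; returns a dict with "image" (420x560x3 uint8, red, green, blue), "vfov" (degrees; the focal length in pixels is half the picture's height over the tangent of half this angle, whatever the lens; pixels are square), "cx", "cy" (the principal point, pixels), "rvec" (rotation vector, rad) and "tvec" (3), from world to camera coordinates, as OpenCV has them. Camera axes: x right, y down, z forward; pixel columns grow to the right and rows downward; lengths in m; the calibration is good to about 2 mm. A picture is of the moment at which its call begins. There is no depth.
- env.close_job(): hands the job in, once; it reports no verdict.
Trained networks look in a picture, given as the dict that the camera call returned (one of the last four; its "shot" number tells which), for a name from the list of things; names that differ only in an ending like _2 or _b are one class to them, and where a whole thing is asked for, a point or a joint stands for the part that bears it (a point fixed in the world has none). Each returns a list of dicts, best first, with "conf" (0 to 1); they miss things now and then, are a little off and sometimes report something else, mostly with a low value. They report only what shows in the picture. A call takes as long as a camera call. They do not tell look-alikes from the thing itself.
- env.outline_of(target, picture): "mask" (420x560 bool, what is visible of it) and "pixel" ([row, column] in pixels, amid what is visible of it).
The state is a dict: "time_s": time; "q": joint angles; "qvel": joint speeds; "joint_efforts": joint torques, N m; "position": TCP position; "tool_rot": TCP orientation; "ft_force": force on the tool from outside, world axes, zero at the start; "wrist_torque": the same for the moment, N m; "grip_width": finger opening in m.
Only numpy, scipy, OpenCV 4.12 (cv2) and the standard library are available. Lean on these libraries where they do the work, as an engineer would, in place of code of your own. Each camera call takes 0.05 s, during which the arm holds its last target.

## Working session

There is one attempt and no reset: what is moved stays moved. The work goes in short steps, Python scripts to look and compute and a tool call to move; the robot and the scene stay as the last step left them, time stands still between calls to the robot, and variables do not carry over. Pictures are saved under pics/ and viewed, and the job is handed in when it is done.

Besides the shell and the picture viewer there is one more tool, called after "Emit:" by a JSON object that holds its "name" and its "arguments", one argument or row to a line. carry_out: Moves the arm, as the interface text tells. Its arguments: {"type":"object","properties":{"plan":{"type":"array","items":{"type":"array"}},"force":{"type":"number"}},"required":["plan"]}

```bash
ls; mkdir -p pics; python3 - <<'E'
from rig import env
import cv2,pickle
s=env.observe();print(s)
d={}
for n in("scene","top"):
    p=env.get_image(n);d[n]=p
    cv2.imwrite(f"pics/{n}0.png",p["image"][:,:,::-1])
    print(n,{k:v for k,v in p.items() if k!="image"})
    for t in("brush_cap","old_cap","seat","tab_tip"):
        try:
            r=env.outline_of(t,p);print(t,[(x["conf"],x["pixel"],int(x["mask"].sum())) for x in r])
            p["o_"+t]=r
        except Exception as e:print(t,e)
pickle.dump(d,open("d0.pkl","wb"))
E
```

```text
pics
{'time_s': 0.0, 'q': array([ 5.16640025e+01,  2.18422612e+01,  7.43849031e+01, -1.99254609e-03,
        8.38575465e+01, -1.23359036e+01]), 'qvel': array([ 0.07013777,  0.02583718, -0.02882187, -0.09469371,  0.04258814,
       -0.04712201]), 'joint_efforts': array([-9.16439203e-04, -4.48474860e+01, -2.31273437e+01, -2.86290315e-04,
        4.90058665e-03, -1.73108486e-05]), 'position': array([0.24093155, 0.49409719, 0.23069898]), 'tool_rot': array([[ 4.38368606e-01, -8.89938942e-04, -8.98794845e-01],
       [ 8.98794113e-01, -1.18114836e-03,  4.38369418e-01],
       [-1.45173208e-03, -9.99998906e-01,  2.82093521e-04]]), 'ft_force': array([ 0.49347111, -0.17878292,  0.46956861]), 'wrist_torque': array([ 0.04365345, -0.03278882, -0.00733592]), 'grip_width': 0.08547230952628562}
scene {'vfov': 47.146378712080896, 'cx': 282.35098520038184, 'cy': 207.96094235264445, 'rvec': array([ 2.17074092,  1.30501721, -0.43493608]), 'tvec': array([-0.21927079, -0.27477488,  1.19288062]), 'shot': 1}
brush_cap [(0.96, [205.3, 157.4], 733), (0.84, [229.1, 232.5], 938), (0.68, [156.1, 312.2], 722)]
old_cap [(0.89, [278.5, 212.8], 1088), (0.38, [231.8, 232.4], 979)]
seat [(0.81, [238.4, 336.2], 6217)]
tab_tip [(0.88, [204.5, 156.0], 791), (0.78, [159.5, 311.8], 755), (0.56, [231.5, 234.7], 973)]
top {'vfov': 50.34894524364117, 'cx': 286.2642978269147, 'cy': 208.4400747553452, 'rvec': array([ 2.1079672 , -2.1378252 ,  0.18103374]), 'tvec': array([0.0018188 , 0.5267629 , 0.77101521]), 'shot': 2}
brush_cap [(0.73, [343.1, 393.9], 1157), (0.68, [260.5, 338.5], 1148)]
old_cap [(0.88, [212.1, 376.8], 1103)]
seat [(0.64, [176.1, 256.8], 5439)]
tab_tip [(0.89, [259.2, 337.1], 1144), (0.87, [344.0, 395.8], 1201), (0.55, [325.3, 206.1], 1194)]
```

View pics/scene0.png

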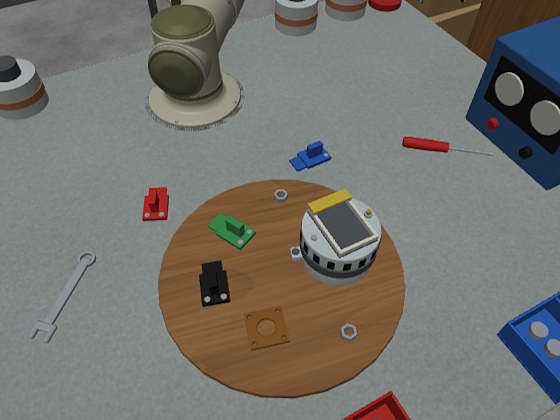

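View pics/top0.png

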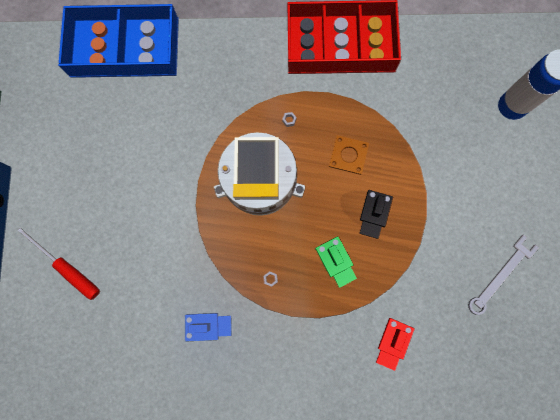

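```bash
cat > h.py <<'E'
import numpy as np,cv2
from scipy.optimize import minimize
def K(p):
    f=210/np.tan(np.radians(p["vfov"])/2);return np.array([[f,0,p["cx"]],[0,f,p["cy"]],[0,0,1]])
def proj(p,P):
    return cv2.projectPoints(np.asarray(P,float).reshape(-1,1,3),p["rvec"],p["tvec"],K(p),None)[0].reshape(-1,2)
def box(a,b,c,d,e,f): return np.array([[x,y,z] for x in(a,b) for y in(c,d) for z in(e,f)])/1000
CAP=[box(-30,30,-24,24,0,10),box(-54,-30,-18,18,0,5),box(-17,17,-7,7,10,41)]
def Rz(a): c,s=np.cos(a),np.sin(a);return np.array([[c,-s,0],[s,c,0],[0,0,1]])
def sil(p,boxes,R,t,S=4):
    m=np.zeros((420*S,560*S),np.uint8)
    for b in boxes:
        u=(proj(p,b@R.T+t)+.5)*S-.5
        cv2.fillConvexPoly(m,cv2.convexHull(np.round(u*16).astype(np.int32)),255,shift=4)
    return cv2.resize(m,(560,420),interpolation=cv2.INTER_AREA)/255.
def green(p):
    h=cv2.cvtColor(p["image"],cv2.COLOR_RGB2HSV);return ((h[...,0]>45)&(h[...,0]<85)&(h[...,1]>110)&(h[...,2]>40)).astype(np.uint8)
def yellow(p):
    h=cv2.cvtColor(p["image"],cv2.COLOR_RGB2HSV);return ((h[...,0]>20)&(h[...,0]<30)&(h[...,1]>170)&(h[...,2]>120)).astype(np.uint8)
def big(m):
    n,l,s,c=cv2.connectedComponentsWithStats(m);i=1+np.argmax(s[1:,4]);return (l==i).astype(float)
def ray(p,uv,z):
    R=cv2.Rodrigues(p["rvec"])[0];C=-R.T@p["tvec"];d=R.T@np.linalg.inv(K(p))@[uv[0],uv[1],1];return C+d*(z-C[2])/d[2]
E
python3 - <<'E'
import pickle,numpy as np,cv2
from h import *
d=pickle.load(open("d0.pkl","rb"));T,S=d["top"],d["scene"]
M={n:cv2.GaussianBlur(big(green(d[n])),(0,0),.7) for n in d}
for n in d:
    m=big(green(d[n]));print(n,m.sum(),np.argwhere(m).mean(0))
ys,xs=np.nonzero(big(green(T)));c=ray(T,(xs.mean(),ys.mean()),.035);print(c)
def cost(v,which=("top","scene"),z=None):
    R=Rz(v[2]);t=np.array([v[0],v[1],v[3] if z is None else z])
    return sum(((cv2.GaussianBlur(sil(d[n],CAP,R,t),(0,0),.7)-M[n])**2).sum() for n in which)
def fit(**k):
    best=None
    for a in np.radians(range(0,360,30)):
        r=minimize(cost,[c[0],c[1],a,.025],args=tuple([k.get("which",("top","scene")),k.get("z")]),method="Nelder-Mead",options=dict(initial_simplex=np.array([c[0],c[1],a,.025])+np.vstack([np.zeros(4),np.diag([.01,.01,.2,.006])]),maxiter=250))
        if best is None or r.fun<best.fun:best=r
    return best
for k in (dict(),dict(z=.025),dict(which=("top",),z=.025),dict(which=("scene",),z=.025)):
    r=fit(**k);print(k,r.x[:2],np.degrees(r.x[2]),r.x[3],r.fun)
# seat: lip
LIP=[box(-58,-42,-36,36,15,19)]
for n in d:
    m=big(yellow(d[n]));print(n,"yellow",m.sum())
    cs,_=cv2.findContours(m.astype(np.uint8),cv2.RETR_EXTERNAL,cv2.CHAIN_APPROX_NONE)
    r=cv2.minAreaRect(cs[0]);b=cv2.boxPoints(r);print(b.round(1).tolist())
    for q in b: print(ray(d[n],q,.158).round(4))
for n,(x,y,w,h) in dict(top=(200,110,120,120),scene=(270,170,130,130)).items():
    cv2.imwrite(f"pics/z_{n}.png",cv2.resize(d[n]["image"][y:y+h,x:x+w,::-1],None,fx=4.5,fy=4.5,interpolation=cv2.INTER_NEAREST))
E
```

```text
scene 871.0 [229.97588978 231.03559127]
top 1074.0 [261.86778399 336.76070764]
[ 0.42887984 -0.09601385  0.035     ]
{} [ 0.44008673 -0.09014835] 26.402304118925137 0.027737697041151962 125.75372544664356
{'z': 0.025} [ 0.43943992 -0.08998384] 387.11642722610657 -0.01048543966768376 138.93048187295278
{'which': ('top',), 'z': 0.025} [ 0.44004588 -0.09138507] 385.7869140375592 0.008709127408225464 45.97038716162044
{'which': ('scene',), 'z': 0.025} [ 0.43922319 -0.08806389] 26.17204804973676 0.048375150521014036 54.06480121818755
scene yellow 448.0
[[307.6000061035156, 203.10000610351562], [346.3999938964844, 187.1999969482422], [350.70001220703125, 197.8000030517578], [312.0, 213.6999969482422]]
[0.5273 0.011  0.158 ]
[0.5279 0.086  0.158 ]
[0.5506 0.0798 0.158 ]
[0.5494 0.0063 0.158 ]
top yellow 575.0
[[233.0, 184.0], [277.0, 184.0], [277.0, 196.0], [233.0, 196.0]]
[0.5476 0.0781 0.158 ]
[0.5465 0.0077 0.158 ]
[0.527  0.0079 0.158 ]
[0.528  0.0779 0.158 ]
```

View pics/z_top.png

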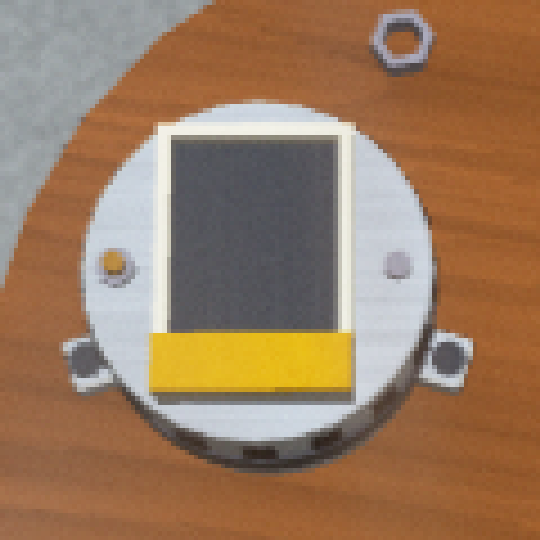

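View pics/z_scene.png

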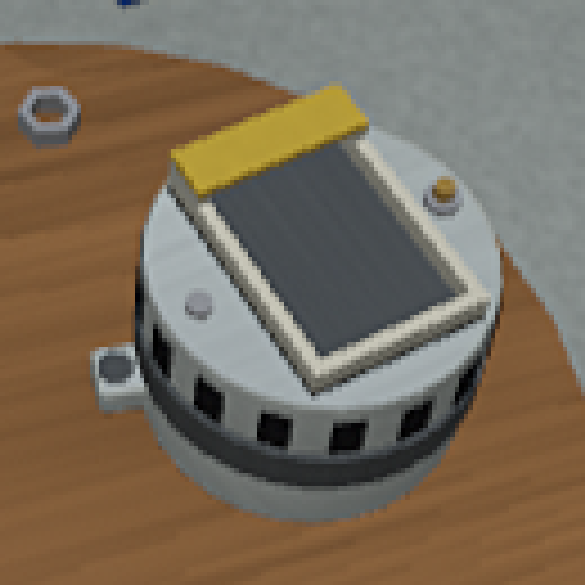

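```bash
cat > seat.py <<'E'
import pickle,numpy as np
from h import *
from scipy.optimize import least_squares
d=pickle.load(open("d0.pkl","rb"))
obs={"top":[((158,122),(39,36,10)),((355,122),(39,-36,10)),((171,136),(34,31,10)),((340,136),(34,-31,10)),((150,332),(-42,36,19)),((353,332),(-42,-36,19)),((150,390),(-63,36,19)),((353,389),(-63,-36,19))],
"scene":[((172,154),(-63,-36,19)),((338,86),(-63,36,19)),((368,128),(-42,36,19)),((203,193),(-42,-36,19)),((491,297),(39,36,10)),((315,378),(39,-36,10)),((467,293),(34,31,10)),((320,357),(34,-31,10))]}
off={"top":(200,110),"scene":(270,170)}
def res(v,which,full=False):
    r=[]
    for n in which:
        P=np.array([o[1] for o in obs[n]])/1000@Rz(v[2]).T+[v[0],v[1],.139 if len(v)<4 else v[3]]
        U=np.array([o[0] for o in obs[n]])/4.5+off[n]-.5
        r.append(proj(d[n],P)-U)
    return np.concatenate(r) if full else np.concatenate(r).ravel()
for w in (["top"],["scene"],["top","scene"]):
    for x0 in ([.59,.04,0],[.59,.04,0,.139]):
        s=least_squares(res,x0,args=(w,));print(w,s.x[:2].round(4),np.degrees(s.x[2]).round(2),s.x[3:],np.sqrt(np.mean(s.fun**2)))
print(res(s.x,w,True).round(1))
E
python3 seat.py
```

```text
['top'] [0.5903 0.0417] -0.71 [] 0.1103592526733831
['top'] [0.5903 0.0417] -0.71 [0.13905318] 0.11034419573670745
['scene'] [0.5911 0.0455] -0.77 [] 0.48667500014812226
['scene'] [0.586 0.05 ] -0.74 [0.12990369] 0.3522692359524852
['top', 'scene'] [0.5909 0.0435] -0.69 [] 0.9074878469621168
['top', 'scene'] [0.591  0.0434] -0.69 [0.13956492] 0.9013679464056058
[[-1.  -0.3]
 [-1.2 -0.5]
 [-1.  -0.5]
 [-0.9 -0.7]
 [-1.  -0.4]
 [-1.1 -0.6]
 [-1.3 -0.5]
 [-1.1 -0.4]
 [-1.5 -0.1]
 [-0.9 -0.2]
 [-0.9 -0.9]
 [-2.   0.4]
 [-1.3  0.6]
 [-1.1  0.2]
 [-0.4  0.3]
 [-1.1  1.2]]
```

Emit:
{"name": "carry_out", "arguments": {
  "plan": [
    [[0,0,0],[0,10.6,0],0.05],
    [[0,0,0],[0,10.6,0],0.05],
    [[0,0,0],[0,10.6,0],0.05],
    [[0,0,0],[0,10.6,0],0.05],
    [[0,0,0],[0,10.6,0],0.05],
    [[0,0,0],[0,10.6,0],0.05],
    [[0,0,0],[0,10.6,0],0.05],
    [[0,0,0],[0,10.6,0],0.05]
  ]
}}

```text
time_s: 1.5
position: [0.2411, 0.4943, 0.2313]
tool_rot: [[0.933, 0.0, 0.361], [-0.361, 0.0, 0.933], [0.0, -1.0, 0.0]]
ft_force: [0.1, -0.2, 0.9]
grip_width: 0.0499
```

```bash
cat > go.py <<'E'
import numpy as np,sys
from rig import env
from scipy.spatial.transform import Rotation as Ro
np.set_printoptions(suppress=True,precision=4)
def toolR(yaw,tilt=0):
    """cap pose yaw deg, tilt (tab end down) deg ; jaw x = -cap y, tool y = -cap z"""
    C=Rcap(yaw,tilt); return np.stack([-C[:,1],-C[:,2],C[:,0]],1)
def Rcap(yaw,tilt=0): return Ro.from_euler("ZY",[yaw,-tilt],degrees=True).as_matrix()
def to(pos,R):
    s=env.observe();A=s["tool_rot"]
    print("t",s["time_s"],"pos",s["position"],"w",s["grip_width"],"F",s["ft_force"],"q",s["q"].round(1))
    print("shift(tool)",A.T@(np.array(pos)-s["position"]),"turn",Ro.from_matrix(A.T@R).as_rotvec(degrees=True))
E
python3 -c "
from go import *
print(np.linalg.det(toolR(26.3)))
to([.440,-.090,.13],toolR(26.3))"
```

```text
1.0
t 1.5 pos [0.2411 0.4943 0.2313] w 0.049854296830870067 F [ 0.1125 -0.1944  0.8791] q [51.7 21.8 74.3 -0.  83.9 72.8]
shift(tool) [ 0.3963  0.1013 -0.4732] turn [-0.0016 42.5514  0.0003]
```

Emit:
{"name": "carry_out", "arguments": {
  "plan": [
    [[0,0,0],[0,10.6,0],0.05],
    [[0,0,0],[0,10.6,0],0.05],
    [[0,0,0],[0,10.6,0],0.05],
    [[0,0,0],[0,10.7,0],0.05],
    [[0.06,0,-0.008],[0,0,0],0.05],
    [[0.06,0,-0.008],[0,0,0],0.05],
    [[0.06,0,-0.008],[0,0,0],0.05],
    [[0.06,0,-0.008],[0,0,0],0.05]
  ]
}}

```text
time_s: 2.5
position: [0.3206, 0.2638, 0.2315]
tool_rot: [[0.45, 0.001, 0.893], [-0.893, 0.0, 0.45], [0.0, -1.0, 0.001]]
ft_force: [1.0, 0.7, -0.6]
grip_width: 0.0503
```

Emit:
{"name": "carry_out", "arguments": {
  "plan": [
    [[0.06,0,-0.008],[0,0,0],0.05],
    [[0.06,0,-0.008],[0,0,0],0.05],
    [[0.06,0.01,-0.008],[0,0,0],0.05],
    [[0.06,0.02,-0.008],[0,0,0],0.05],
    [[0.06,0.03,-0.008],[0,0,0],0.05],
    [[0.06,0.03,-0.008],[0,0,0],0.05],
    [[0,0,0],[0,0,0],0.05],
    [[0,0,0],[0,0,0],0.05]
  ]
}}

```text
time_s: 3.5
position: [0.4357, -0.0677, 0.1464]
tool_rot: [[0.449, -0.0, 0.894], [-0.894, 0.0, 0.449], [-0.0, -1.0, -0.0]]
ft_force: [-0.8, 0.5, 0.6]
grip_width: 0.05
```

```bash
python3 -c "
from go import *
import cv2
to([.440,-.090,.042],toolR(26.3))
for n in('scene','top'): cv2.imwrite(f'pics/{n}1.png',env.get_image(n)['image'][:,:,::-1])
"
```

```text
t 3.5 pos [ 0.4357 -0.0677  0.1464] w 0.050040263166546174 F [-0.7685  0.5305  0.6345] q [-24.3  16.3  98.7   0.   65.   39. ]
shift(tool) [ 0.0219  0.1043 -0.0062] turn [ 0.0025  0.3776 -0.0195]
```

View pics/scene1.png

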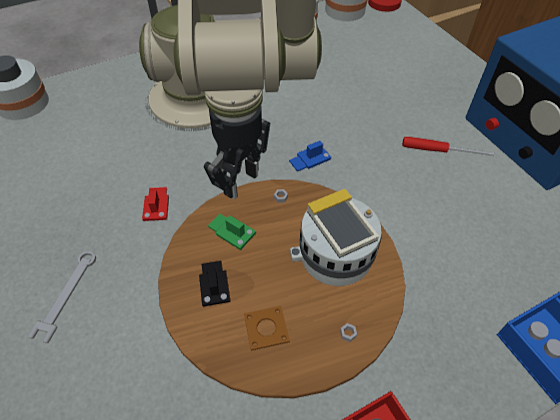

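Emit:
{"name": "carry_out", "arguments": {
  "plan": [
    [[0.011,0.015,-0.003],[0,0.4,0],0.05],
    [[0.011,0.015,-0.003],[0,0,0],0.05],
    [[0,0.02,0],[0,0,0],0.05],
    [[0,0,0],[0,0,0],0.05],
    [[0,0,0],[0,0,0],0.05]
  ]
}}

```text
time_s: 4.22
position: [0.4407, -0.0899, 0.0972]
tool_rot: [[0.444, 0.001, 0.896], [-0.896, -0.001, 0.444], [0.001, -1.0, 0.001]]
ft_force: [0.0, -0.3, 0.5]
grip_width: 0.0502
```

```bash
python3 -c "
from go import *
import cv2
to([.440,-.090,.042],toolR(26.3))
for n,(x,y) in dict(scene=(160,140),top=(270,190)).items(): cv2.imwrite(f'pics/{n}2.png',cv2.resize(env.get_image(n)['image'][y:y+140,x:x+140,::-1],None,fx=4,fy=4))
"
```

```text
t 4.225 pos [ 0.4407 -0.0899  0.0972] w 0.050160498774453104 F [ 0.0252 -0.3222  0.5412] q [-26.7  21.2 101.5   0.   57.2  37. ]
shift(tool) [-0.0002  0.0552 -0.0007] turn [-0.0554  0.0664  0.0697]
```

View pics/scene2.png

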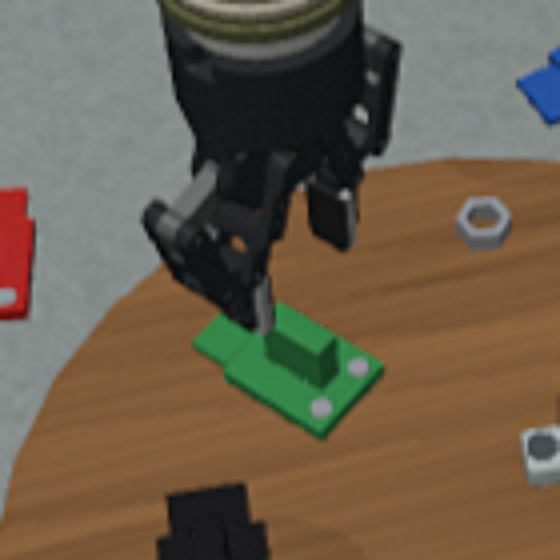

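View pics/top2.png

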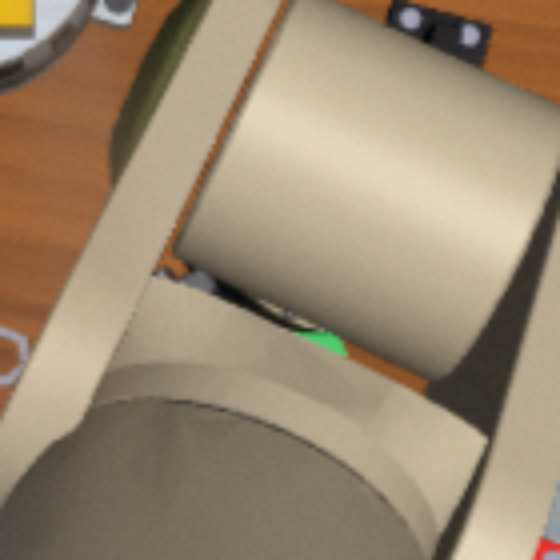

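Emit:
{"name": "carry_out", "arguments": {
  "plan": [
    [[0,0.02,0],[0,0,0],0.05],
    [[0,0.02,0],[0,0,0],0.05],
    [[0,0.0145,0],[0,0,0],0.05],
    [[0,0,0],[0,0,0],0.05],
    [[0,0,0],[0,0,0],0.01],
    [[0,0,0],[0,0,0],0.0],
    [[0,0,0],[0,0,0],0.0],
    [[0,0,0],[0,0,0],0.0]
  ],
  "force": 40
}}

```text
time_s: 5.32
position: [0.4408, -0.0905, 0.0425]
tool_rot: [[0.443, 0.002, 0.896], [-0.896, -0.001, 0.443], [0.001, -1.0, 0.001]]
ft_force: [-0.3, 0.5, 6.2]
grip_width: 0.0132
```

```bash
python3 -c "
from go import *
import cv2
to([.440,-.090,.042],toolR(26.3))
for n,(x,y) in dict(scene=(160,140)).items(): cv2.imwrite(f'pics/{n}3.png',cv2.resize(env.get_image(n)['image'][y:y+140,x:x+140,::-1],None,fx=4,fy=4))
"
```

```text
t 5.325 pos [ 0.4408 -0.0905  0.0425] w 0.013227827097179212 F [-0.2543  0.5018  6.2115] q [-26.7  26.6 105.1   0.   48.2  37. ]
shift(tool) [-0.0008  0.0005 -0.0005] turn [-0.0634  0.0018  0.0827]
```

View pics/scene3.png

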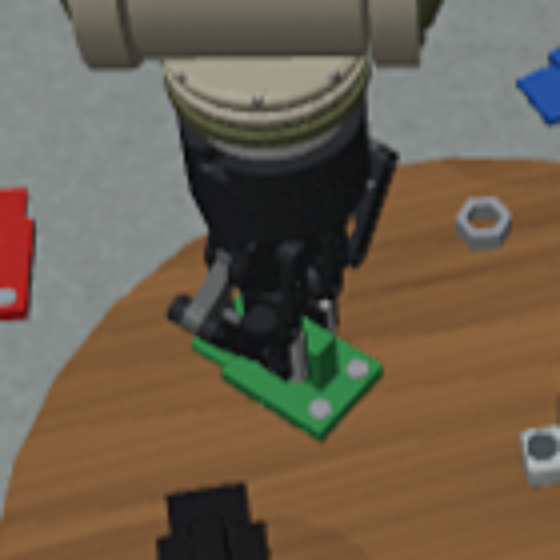

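Emit:
{"name": "carry_out", "arguments": {
  "plan": [
    [[0,-0.03,0],[0,0,0],0.0],
    [[0,-0.05,0],[0,0,0],0.0],
    [[0,-0.05,0],[0,0,0],0.0],
    [[0,-0.05,0],[0,9,0],0.0],
    [[0,0,0],[0,9,0],0.0],
    [[0,0,0],[0,9,0],0.0],
    [[0,0,0],[0,0,0],0.0]
  ]
}}

```text
time_s: 6.25
position: [0.4401, -0.0902, 0.2219]
tool_rot: [[-0.011, 0.0, 1.0], [-1.0, -0.0, -0.011], [0.0, -1.0, 0.0]]
ft_force: [-0.2, 0.2, -0.9]
grip_width: 0.0133
```

```bash
cat >> go.py <<'E'
SEAT=np.array([.5909,.0435,.139]);SY=-.7;H=.0175;GX=.0006
def tcp(tipx,tipz,tilt,tipy=0,dyaw=0):
    S=Rcap(SY);C=Rcap(SY+dyaw,tilt)
    return SEAT+S@np.array([tipx,tipy,tipz])/1000+C@np.array([.054+GX,0,H]),toolR(SY+dyaw,tilt)
E
python3 -c "
from go import *
import cv2
to(*tcp(-34,50,0))
to(*tcp(-34,50,20))
for n,(x,y) in dict(scene=(160,90)).items(): cv2.imwrite(f'pics/{n}4.png',cv2.resize(env.get_image(n)['image'][y:y+200,x:x+240,::-1],None,fx=3,fy=3))
"
```

```text
t 6.25 pos [ 0.4401 -0.0902  0.2219] w 0.01327258386889524 F [-0.2096  0.2187 -0.8619] q [-26.7  12.1  90.2   0.   77.6  63.9]
shift(tool) [-0.1353  0.0154  0.1699] turn [-0.007   0.0786  0.0034]
t 6.25 pos [ 0.4401 -0.0902  0.2219] w 0.01327258386889524 F [-0.2096  0.2187 -0.8619] q [-26.7  12.1  90.2   0.   77.6  63.9]
shift(tool) [-0.1354 -0.0022  0.1606] turn [19.993   0.0784 -0.0104]
```

View pics/scene4.png

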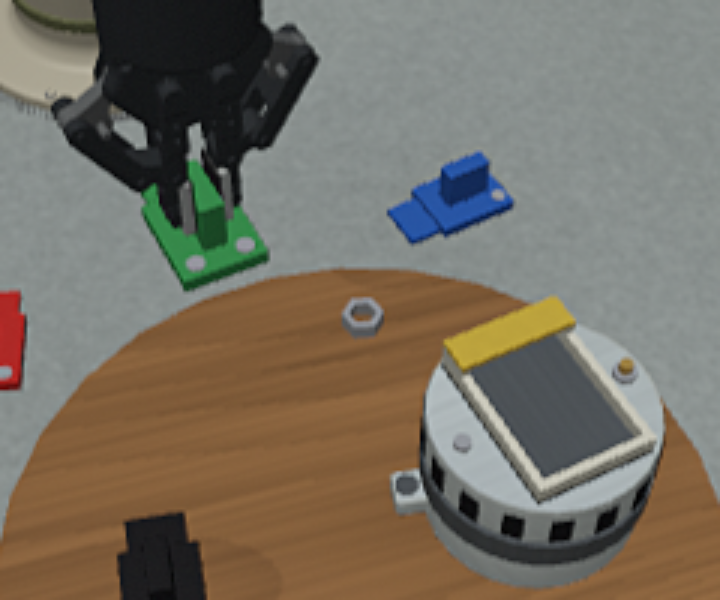

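Emit:
{"name": "carry_out", "arguments": {
  "plan": [
    [[-0.034,0,0.04],[0,0,0],0.0],
    [[-0.034,0,0.04],[0,0,0],0.0],
    [[-0.034,0,0.04],[0,0,0],0.0],
    [[-0.033,0,0.04],[0,0,0],0.0],
    [[0,0,0],[7,0,0],0.0],
    [[0,0,0],[7,0,0],0.0],
    [[0,0,0],[6,0,0],0.0],
    [[0,0,0],[0,0,0],0.0]
  ]
}}

```text
time_s: 7.3
position: [0.6008, 0.0429, 0.2215]
tool_rot: [[-0.01, 0.34, 0.94], [-1.0, -0.004, -0.009], [0.001, -0.94, 0.34]]
ft_force: [-0.3, -0.7, -0.1]
grip_width: 0.013
```

```bash
python3 -c "
from go import *
import cv2
to(*tcp(-34,25,20))
for n,(x,y) in dict(scene=(210,110)).items(): cv2.imwrite(f'pics/{n}5.png',cv2.resize(env.get_image(n)['image'][y:y+200,x:x+240,::-1],None,fx=3,fy=3))
"
```

```text
t 7.3 pos [0.6008 0.0429 0.2215] w 0.01303036630518947 F [-0.3059 -0.7278 -0.0522] q [-8.3 19.5 82.3  3.  58.5 81.1]
shift(tool) [-0.0005  0.0216 -0.0062] turn [ 0.1178  0.1345 -0.0096]
```

View pics/scene5.png

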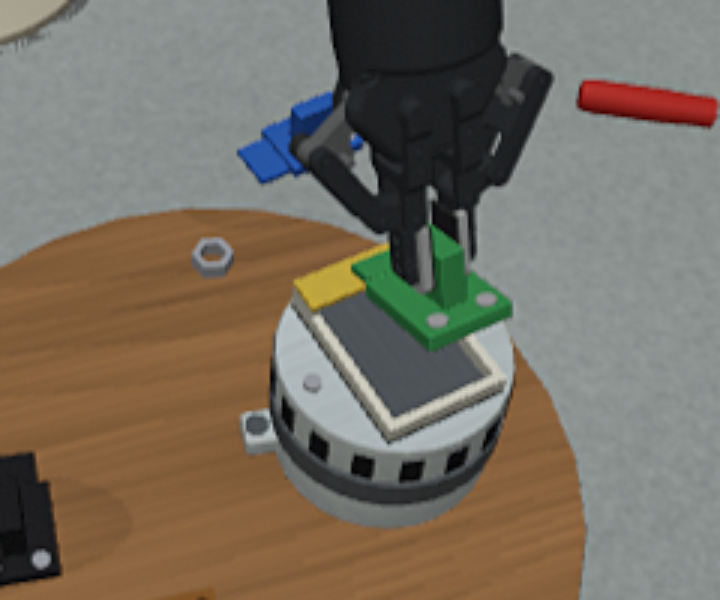

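Emit:
{"name": "carry_out", "arguments": {
  "plan": [
    [[0,0.011,-0.003],[0,0.1,0],0.0],
    [[-0.0005,0.0106,-0.0032],[0,0,0],0.0],
    [[0,0,0],[0,0,0],0.0],
    [[0,0,0],[0,0,0],0.0]
  ]
}}

```text
time_s: 7.85
position: [0.6037, 0.0432, 0.1992]
tool_rot: [[-0.014, 0.342, 0.94], [-1.0, -0.004, -0.013], [-0.001, -0.94, 0.342]]
ft_force: [-0.1, -1.2, -1.6]
grip_width: 0.0133
```

```bash
cat > ov.py <<'E'
from go import *
from h import *
import cv2,sys
def capnow():
    s=env.observe();A=s["tool_rot"];C=np.stack([A[:,2],-A[:,0],-A[:,1]],1)
    return C,s["position"]-C@np.array([GX,0,H])
def ov(tag,dx=0):
    C,t=capnow();S=Rcap(SY)
    tip=S.T@(t+C@[-.054,0,0]-SEAT);print("tip seat mm",tip*1000,"org",S.T@(t-SEAT)*1000)
    for n,(x,y,w,h) in dict(scene=(270,130,140,140),top=(190,90,140,140)).items():
        p=env.get_image(n);im=cv2.resize(p["image"][y:y+h,x:x+w,::-1],None,fx=4.2,fy=4.2)
        # per-camera seat estimate bias
        sb=dict(top=np.array([.5903,.0417,.139]),scene=np.array([.5911,.0455,.139]))[n]
        E=[(a,b) for a in range(8) for b in range(a) if bin(a^b).count("1")==1]
        for b in CAP:
            u=(proj(p,b@C.T+t+(sb-SEAT))-[x,y]+.5)*4.2
            for i,j in E: cv2.line(im,tuple(int(v) for v in u[i]),tuple(int(v) for v in u[j]),(255,0,255),1,cv2.LINE_AA)
        u=(proj(p,box(-58,34,-31,31,0,10)@S.T+sb)-[x,y]+.5)*4.2
        for i,j in E: cv2.line(im,tuple(int(v) for v in u[i]),tuple(int(v) for v in u[j]),(255,255,0),1,cv2.LINE_AA)
        cv2.imwrite(f"pics/{tag}_{n}.png",im)
if __name__=="__main__":ov(sys.argv[1])
E
python3 ov.py a; python3 -c "
from go import *
to(*tcp(-34,4,20))
to(*tcp(-54,4,20))"
```

```text
tip seat mm [-32.4998  -0.0936  25.1256] org [18.2477 -0.1801 43.5833]
t 7.95 pos [0.6037 0.0432 0.1996] w 0.013693772721525848 F [ 0.1686  0.6638 -0.5018] q [-8.2 20.9 84.1  3.1 55.2 81.2]
shift(tool) [-0.0002  0.0197 -0.0088] turn [-0.0276 -0.0966  0.0047]
t 7.95 pos [0.6037 0.0432 0.1996] w 0.013693772721525848 F [ 0.1686  0.6638 -0.5018] q [-8.2 20.9 84.1  3.1 55.2 81.2]
shift(tool) [-0.0001  0.0128 -0.0276] turn [-0.0276 -0.0966  0.0047]
```

View pics/a_scene.png

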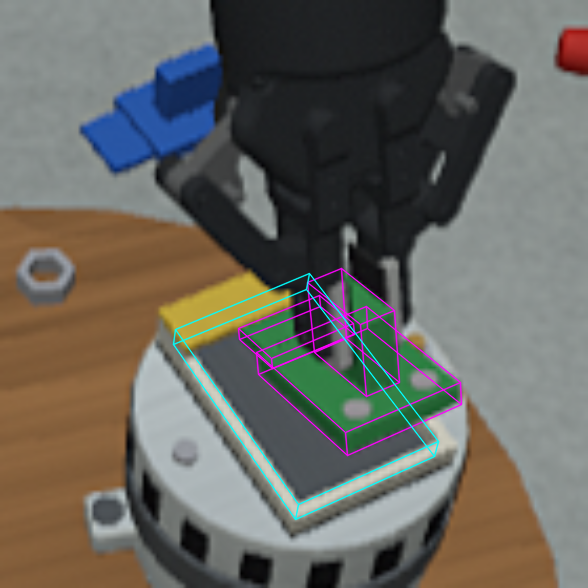

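View pics/a_top.png

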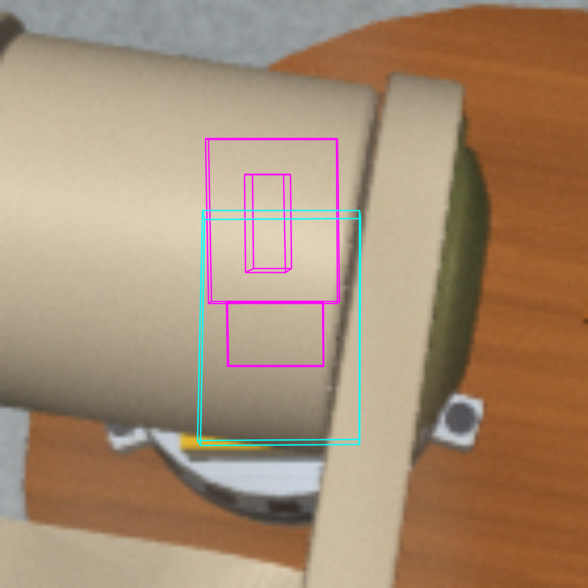

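Emit:
{"name": "carry_out", "arguments": {
  "plan": [
    [[0,0.007,-0.003],[0,0,0],0.0],
    [[0,0.007,-0.003],[0,0,0],0.0],
    [[0,0.006,-0.003],[0,0,0],0.0],
    [[0,0,0],[0,0,0],0.0],
    [[0,0,0],[0,0,0],0.0]
  ]
}}

```text
time_s: 8.57
position: [0.602, 0.0432, 0.1776]
tool_rot: [[-0.014, 0.342, 0.939], [-1.0, -0.004, -0.013], [-0.001, -0.94, 0.342]]
ft_force: [-0.2, -0.2, -0.9]
grip_width: 0.0135
```

```bash
python3 ov.py b; python3 -c "
from go import *
to(*tcp(-54,4,20))"
```

```text
tip seat mm [-34.167   -0.064    3.4442] org [16.5701 -0.163  21.9306]
t 8.675 pos [0.6021 0.0432 0.1777] w 0.013587824683102314 F [-0.1826 -0.8229 -0.7998] q [-8.2 22.1 86.3  3.3 51.8 81. ]
shift(tool) [-0.0001 -0.0072 -0.0185] turn [-0.0328 -0.1     0.0059]
```

View pics/b_scene.png

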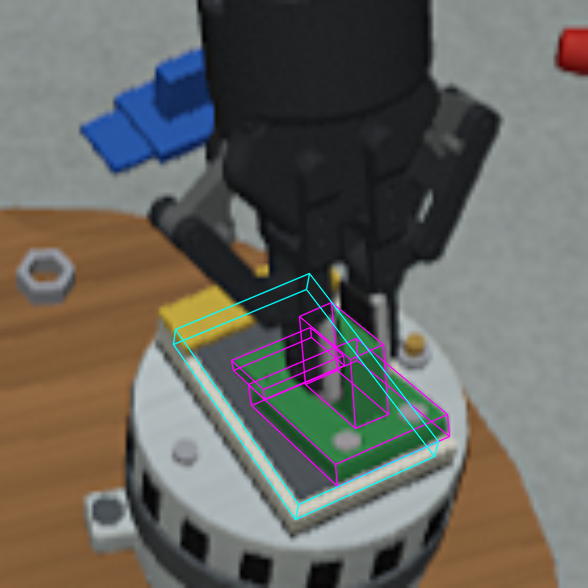

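Emit:
{"name": "carry_out", "arguments": {
  "plan": [
    [[0,-0.0018,-0.0047],[0,0,0],0.0],
    [[0,-0.0018,-0.0047],[0,0,0],0.0],
    [[0,-0.0018,-0.0047],[0,0,0],0.0],
    [[0,-0.0015,-0.0042],[0,0,0],0.0],
    [[0,0,0],[0,0,0],0.0],
    [[0,0,0],[0,0,0],0.0]
  ]
}}

```text
time_s: 9.43
position: [0.5824, 0.0435, 0.1777]
tool_rot: [[-0.014, 0.342, 0.94], [-1.0, -0.004, -0.013], [-0.001, -0.94, 0.342]]
ft_force: [-0.2, -0.1, -0.2]
grip_width: 0.0132
```

```bash
python3 ov.py c; python3 -c "
from go import *
for a in (15,10,5,2,0): to(*tcp(-54,1,a))"
```

```text
tip seat mm [-53.7806  -0.0343   3.576 ] org [-3.0405 -0.1296 22.0539]
t 9.525 pos [0.5825 0.0435 0.1776] w 0.012928026222784881 F [ 0.0302 -0.2099 -0.1644] q [-8.5 20.3 89.3  3.5 50.7 80.5]
shift(tool) [-0.0001  0.0071  0.0002] turn [-5.0037 -0.1024 -0.0036]
t 9.525 pos [0.5825 0.0435 0.1776] w 0.012928026222784881 F [ 0.0302 -0.2099 -0.1644] q [-8.5 20.3 89.3  3.5 50.7 80.5]
shift(tool) [-0.0001  0.012   0.0011] turn [-10.0037  -0.1023  -0.008 ]
t 9.525 pos [0.5825 0.0435 0.1776] w 0.012928026222784881 F [ 0.0302 -0.2099 -0.1644] q [-8.5 20.3 89.3  3.5 50.7 80.5]
shift(tool) [-0.0001  0.017   0.0016] turn [-15.0037  -0.102   -0.0125]
t 9.525 pos [0.5825 0.0435 0.1776] w 0.012928026222784881 F [ 0.0302 -0.2099 -0.1644] q [-8.5 20.3 89.3  3.5 50.7 80.5]
shift(tool) [-0.0001  0.02    0.0016] turn [-18.0037  -0.1017  -0.0152]
t 9.525 pos [0.5825 0.0435 0.1776] w 0.012928026222784881 F [ 0.0302 -0.2099 -0.1644] q [-8.5 20.3 89.3  3.5 50.7 80.5]
shift(tool) [-0.0001  0.022   0.0016] turn [-20.0037  -0.1016  -0.017 ]
```

View pics/c_scene.png

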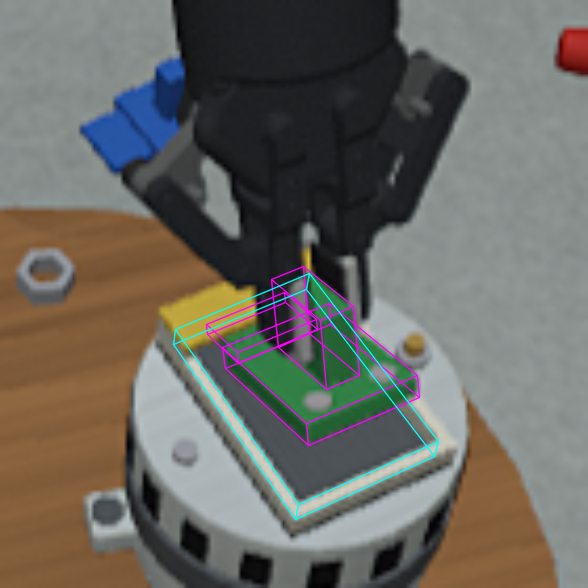

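Emit:
{"name": "carry_out", "arguments": {
  "plan": [
    [[0,0.0048,0.0013],[-5,0,0],0.0],
    [[0,0.0048,0.0013],[-5,0,0],0.0],
    [[0,0.0048,0.0013],[-5,0,0],0.0],
    [[0,0.0048,0.0013],[-5,0,0],0.0],
    [[0,0,0],[0,0,0],0.0],
    [[0,0,0],[0,0,0],0.0]
  ]
}}

```text
time_s: 10.28
position: [0.5913, 0.0435, 0.1601]
tool_rot: [[-0.014, 0.001, 1.0], [-1.0, 0.001, -0.014], [-0.001, -1.0, 0.001]]
ft_force: [0.1, -1.2, -0.1]
grip_width: 0.0132
```

```bash
python3 ov.py d; python3 -c "
from go import *
to(*tcp(-54,0,0))"
```

```text
tip seat mm [-54.1915   0.0558   3.5089] org [-0.1916 -0.029   3.5704]
t 10.375 pos [0.5912 0.0435 0.1604] w 0.013188725162502135 F [ 0.9069 -0.0863 -0.159 ] q [-7.2 29.3 73.9  0.  76.7 83.5]
shift(tool) [-0.      0.0039  0.0003] turn [-0.067  -0.0901 -0.0334]
```

View pics/d_scene.png

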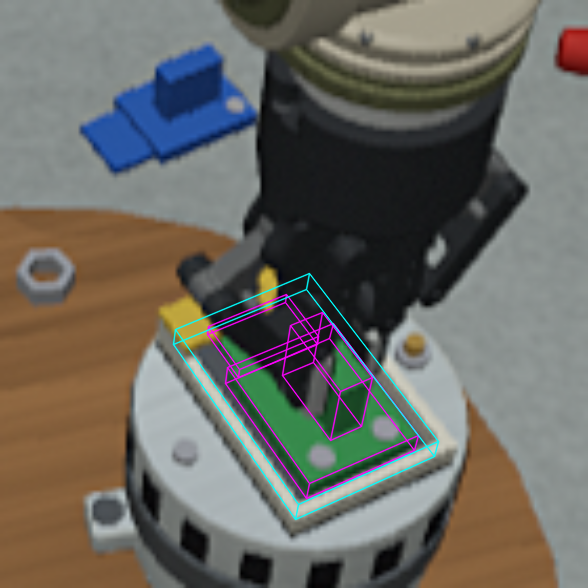

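Emit:
{"name": "carry_out", "arguments": {
  "plan": [
    [[0,0.001,0],[0,0,0],0.0],
    [[0,0.001,0],[0,0,0],0.0],
    [[0,0.001,0],[0,0,0],0.0],
    [[0,0,0],[0,0,0],0.0],
    [[0,0,0],[0,0,0],0.0]
  ]
}}

```text
time_s: 11.0
position: [0.5916, 0.0434, 0.1571]
tool_rot: [[-0.014, 0.0, 1.0], [-1.0, 0.001, -0.014], [-0.001, -1.0, 0.0]]
ft_force: [0.3, -0.3, 0.4]
grip_width: 0.013
```

No contact yet; a little lower, then release.

Emit:
{"name": "carry_out", "arguments": {
  "plan": [
    [[0,0.0007,0],[0,0,0],0.0],
    [[0,0,0],[0,0,0],0.0],
    [[0,0,0],[0,0,0],0.0]
  ]
}}

```text
time_s: 11.38
position: [0.5916, 0.0434, 0.1566]
tool_rot: [[-0.014, 0.0, 1.0], [-1.0, 0.001, -0.014], [-0.001, -1.0, 0.0]]
ft_force: [-1.1, -0.1, 1.9]
grip_width: 0.0135
```

Emit:
{"name": "carry_out", "arguments": {
  "plan": [
    [[0,0,0],[0,0,0],0.02],
    [[0,0,0],[0,0,0],0.03],
    [[0,0,0],[0,0,0],0.05],
    [[0,0,0],[0,0,0],0.05],
    [[0,-0.02,0],[0,0,0],0.05],
    [[0,-0.04,0],[0,0,0],0.05],
    [[0,-0.05,0],[0,0,0],0.05],
    [[0,-0.05,0],[0,0,0],0.05]
  ]
}}

```text
time_s: 12.38
position: [0.5913, 0.0433, 0.318]
tool_rot: [[-0.014, -0.0, 1.0], [-1.0, 0.001, -0.014], [-0.001, -1.0, -0.0]]
ft_force: [0.9, 0.3, -0.2]
grip_width: 0.0501
```

Emit:
{"name": "carry_out", "arguments": {
  "plan": [
    [[0.06,0,-0.03],[0,0,0],0.05],
    [[0.06,0,-0.03],[0,0,0],0.05],
    [[0.06,0,-0.03],[0,0,0],0.05],
    [[0.06,0,-0.03],[0,0,0],0.05],
    [[0.05,0,-0.02],[0,0,0],0.05],
    [[0,0,0],[0,0,0],0.05],
    [[0,0,0],[0,0,0],0.05]
  ]
}}

```text
time_s: 13.25
position: [0.456, -0.2282, 0.3163]
tool_rot: [[-0.014, 0.0, 1.0], [-1.0, 0.001, -0.014], [-0.001, -1.0, 0.0]]
ft_force: [0.2, -0.0, 0.5]
grip_width: 0.05
```

```bash
python3 - <<'E'
from go import *
from h import *
import cv2
s=env.observe();print(s["time_s"],s["position"],s["ft_force"],s["grip_width"])
d={n:env.get_image(n) for n in("scene","top")}
for n,(x,y) in dict(scene=(270,150),top=(190,100)).items():
    cv2.imwrite(f"pics/e_{n}.png",cv2.resize(d[n]["image"][y:y+140,x:x+140,::-1],None,fx=4.2,fy=4.2))
for n in d:
    cb=dict(top=np.array([.5903,.0417,.139]),scene=np.array([.5911,.0455,.139]))[n]
    m=cv2.GaussianBlur(big(green(d[n])),(0,0),.7)
    def cost(v):
        R=Rz(v[2]);q=sil(d[n],CAP,R,np.array([v[0],v[1],.139]))
        lip=sil(d[n],[box(-63,-42,-36,36,15,19)],Rcap(SY),cb); q=q*(1-lip)
        return ((cv2.GaussianBlur(q,(0,0),.7)-m)**2).sum()
    r=minimize(cost,[cb[0],cb[1],-.012],method="Nelder-Mead",options=dict(initial_simplex=np.array([[0,0,0],[.008,0,0],[0,.008,0],[0,0,.1]])+[cb[0],cb[1],-.012]))
    print(n,"cap-seat mm",(Rcap(SY)[:2,:2].T@(r.x[:2]-cb[:2])*1000).round(1),"yaw",np.degrees(r.x[2])-SY,r.fun)
E
```

```text
13.25 [ 0.456  -0.2282  0.3163] [ 0.227  -0.0062  0.5362] 0.04996673090666076
scene cap-seat mm [-2.3  0.1] yaw 0.46840868333041974 71.55028903531968
top cap-seat mm [-0.8  0.2] yaw 0.313622720902991 83.05512823744816
```

View pics/e_scene.png

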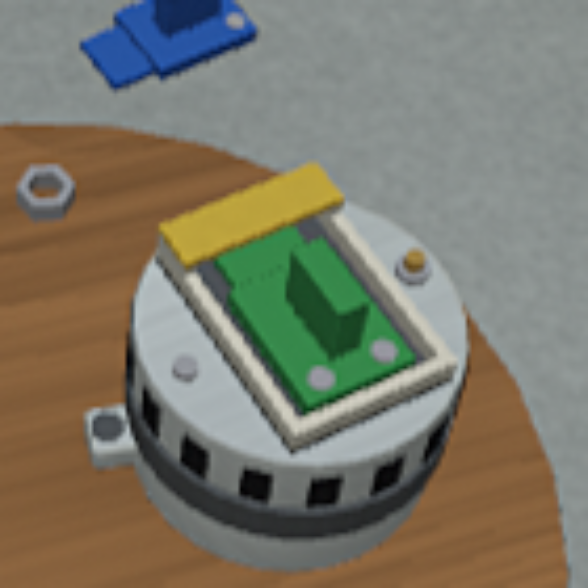

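View pics/e_top.png

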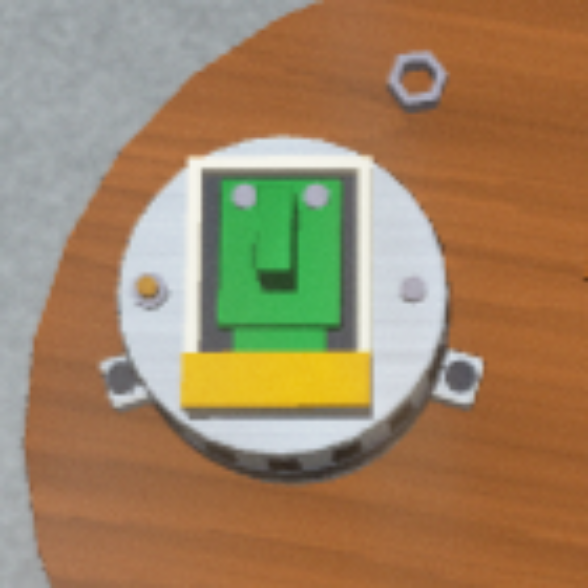

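The cap lies flat inside the walls with its tab under the lip, and the arm is clear of it. I'm handing in now.

```bash
python3 -c "
from rig import env
print(env.close_job())"
```

```text
the job is handed in; nothing more can be done
None
```

I put the green cap in the pocket, let go of it and handed the job in at about 13.4 s of the 38 s allowed; no verdict was reported.

**Hooking the tab:** I tilted the cap 20° and slid its tab under the yellow lip. From the measured tool pose, the tip was then at about x -54, y 0, z 3.6 mm in the seat frame, held there for over 0.1 s. I then swung the other end down to level, lowered until a light contact of about 2 N, and released.

**Last checks:** In both final pictures the cap lies flat inside the white walls with its tab under the lip.
- **Position along the pocket:** the pose fits put the cap's origin 0.8 mm (top camera) and 2.3 mm (scene camera) toward the lip from the seat point. The difference is within the roughly 2 mm calibration error.
- **Sideways and yaw:** the origin was within 0.2 mm sideways, and the yaw was within 0.5°.
- **Height:** these fits assumed the cap sits at floor height. That it is fully home rests on the contact force, the tool height and the pictures.
- **Arm:** the gripper stood clear in the air, and the wrist force read about zero.

I did not touch the old black cap, though I took no final measurement of it. No check failed.

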